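Lock a lamp battery onto its charging dock with the sprung keeper

ROBOT

A 6-joint arm with a two-finger parallel gripper is mounted at the origin on the work surface. World frame = base frame: x ahead of the robot, y to its left, z up, the work surface at z = 0. Lengths are in mm, angles in rad, forces in N, time in s.
With the tool pointing down it reaches from about 275 to 825 mm from the base axis. Payload 5.2 kg.
Tool frame: the origin (TCP) lies at the very end of the fingers, on their centre line; the grasp point (between the pads) lies 19 mm behind it; z points along the fingers, y is the direction in which the jaws open and shut (so a half turn about z gives the same grasp; the last joint's range is limited). The gripper opens to 93 mm and grips with 3 to 60 N. Pads are 15 mm wide; open, the fingers measure 128 mm over their backs; the gripper's body (75 mm by 188 mm) begins 65 mm behind the grasp point.
Start: joints at [0.937, 0.259, 1.535, -0, 1.348, -0.203], TCP at [229.658, 499.762, 218.653] pointing down, gripper open.
Joint ranges: [-3.14, 3.14], [-0.91, 2.08], [0.19, 2.58], [-1.22, 4.36], [0.22, 2.71], [-3.12, 3.12]. Speed limits (rad/s): [2.57, 2.57, 3.14, 3.14, 3.14, 3.14].

INTERFACE

Orientations are given as [roll, pitch, yaw] about the fixed x, y, z axes, in that order (R = Rz(yaw) Ry(pitch) Rx(roll)).
In Python, from bench import robot gives the robot as it stands. The module is installed in compiled form; this text tells all that it offers. Calls block until the motion is done:
- robot.move_ptp(position, orientation): joint-space move of the TCP to a pose.
- robot.move_linear(position, ori=None, speed=150, f_stop=None): straight line of the TCP; ori=None keeps the orientation; speed is the mean speed in mm/s. With f_stop (N) it stops when the force on the tool has changed by that much, and returns True; else False.
- robot.move_j(angles): joint-space move.
- robot.move_gripper(opening): opening from 0.0 (shut) to 1.0 (fully open); the grip force is fixed at half the most; returns when the fingers have stopped.
- robot.sleep(seconds).
- robot.inverse_kinematics(position, orientation): joint angles nearest the present ones, or None.
- robot.get_image(name): name is "scene" or "top" or "wrist"; returns a dict with "img" (384x512x3 uint8, blue, green, red), "fovy" (degrees; the focal length in pixels is half the picture's height over the tangent of half this angle, whatever the lens; pixels are square), "cx", "cy" (the principal point, pixels), "eye" and "orientation" of the camera in the world. Camera axes: x right, y down, z forward; pixel columns grow to the right and rows downward; lengths in mm; the calibration is good to about 2 mm. A picture is of the moment at which its call begins. There is no depth.
A pose or a line that the arm cannot do raises robot.MotionError and nothing moves.
- robot.hand_in(): hands the job in, once; it reports no verdict.
Readings, each from a call of its own:
- robot.current_t(): time.
- robot.current_qpos(): joint angles.
- robot.current_joint_vel(): joint speeds.
- robot.current_joint_efforts(): joint torques, N m.
- robot.current_tcp_pos(): TCP position.
- robot.current_eef_rot(): TCP orientation.
- robot.current_contact_force(): force on the tool from outside, world axes, zero at the start.
- robot.current_ft_torque(): the same for the moment, N m.
- robot.current_gripper_width(): opening from 0.0 (shut) to 1.0 (fully open).
Only numpy, scipy, OpenCV 4.12 (cv2) and the standard library are available. Lean on these libraries where they do the work, as an engineer would, in place of code of your own. Each camera call takes 0.05 s, during which the arm holds its last target. There are 200 camera calls.

TASK

Put the loose lamp battery on charge. Swing the dock's sprung keeper arm open until its hidden sear catches and holds it by itself, without crushing the rubber buffer that it meets just past the catch; then slide the battery, brass strips first, into the bay until it is fully home against the contacts, and move the trigger so that the keeper snaps shut behind the battery. Leave the tally ring, lens cap and spanner where they are.

Things in the scene. Friction and masses are not known exactly. Their poses are not given: they have to be found in the camera images.
- dock: grey charging dock fixed on the shelf. Origin on the keeper's upright pivot axis, at table level; x: the way a battery is pushed in (roughly away from the robot), y left, z up. Closed cover over the hidden sear: x -30 to 75, y -32 to 80, z 38 to 64 mm; base under it x -30 to 95, y -37 to 80
- bay_mouth (a point): point on the table at the mouth of the bay, dock frame (-10, -71, 0) mm, axes as the dock's. The bay runs from here along x between two rails 16 mm high, 6 mm thick, 68 mm apart, to the contact wall 118 mm on; the rails' flared ends reach 34 mm out in front (to 93 mm apart). The table is its floor
- contact (a point): middle of the face of the black contact wall (50 mm high, 90 mm wide) that closes the bay, 22 mm above the table; in the dock's frame at (108, -71, 22) mm
- keeper (a joint): angle q (rad) of the keeper, a steel arm 14 mm wide, 156 mm long from its pivot, 22 to 36 mm above the table. 0: shut, across the bay's mouth along the dock's -y. It grows clockwise seen from above, the free end moving first towards the robot, then left: arm direction (-sin q, -cos q) in the dock's frame. With a battery fully home behind its rubber pad it rests at about 0.1
- keeper_post (a point): axis, 65 mm above the table, of the upright round steel post to push the keeper by: 14 mm diameter (18 mm ball on top), up to 98 mm height, 145 mm from the pivot. A spring shuts the keeper: 3 N at the post when shut, 7 to 8 N cocked. The sear clicks in at an angle that differs every time, between 1.6 and 2.2, and cannot be seen; let go before, the keeper swings shut
- buffer (a joint): compression (m) of the rubber buffer inside the cover. The keeper meets it 0.05 to 0.08 rad past the angle at which it rests on the sear; it is 0 until then, and then 1 mm for each 3.2 mm of the post's travel, the push at the post rising by about 1.2 N per mm of that travel. It must not reach 3 mm (about 18 N at the post)
- trigger (a joint): angle (rad) of the trigger lever, 0 at rest, grows as its tab is pushed to the dock's -y (to the right), at most 0.35, sprung back. At 0.1 to 0.2 it frees a cocked keeper; about 2 to 5 N at the tab
- trigger_tab (a point): middle of the trigger's upright steel tab, 14 (x) by 8 (y) mm, 46 to 82 mm above the table, on a thin lever that sticks out of the cover's front; in the dock's frame at (-63, 60, 66) mm at rest. The lever turns about an upright axis 110 mm behind it (+x). Push the tab from its left (+y) side towards -y by about 12 to 20 mm
- pack_center (a point): centre of the loose lamp battery, a black box 100 (x) by 64 (y) by 44 (z) mm, about 0.4 kg (2 to 8 N slide it), lying on the table right of the dock; x axis towards its end with the two brass strips
- pack_front (a point): middle of the battery's end face with the two brass strips, 22 mm above its underside
- tally_mid (a point): brass tally ring, 48 mm diameter, 5 mm thick, lying left of the dock; its centre
- cap_mid (a point): silver torch lens cap, 52 mm diameter, 18 mm high, lying right of the bay; its centre
- spanner_mid (a point): rubber-gripped steel spanner, about 210 mm long, lying left of the dock; its middle
There are look-alikes about, which are no part of the job. What is shaped like the part that bears pack_center but blue or turquoise is not meant.

How it is judged:
By the outcome, as a careful person would: the job done as asked, in the order asked, and still so for the second after the job is handed in, with the robot touching nothing.
It also fails if it takes over 72 s, if anything falls off the work surface, if the arm or the gripper's body presses on something with over 40 N, if the wrist force passes 120 N, or if a joint passes its speed limit or range.

## Working session

There is one attempt and no reset: what is moved stays moved. The work goes in short steps, each a Python script; the robot and the scene stay as the last script left them, time stands still between calls to the robot, and variables do not carry over. Pictures are saved under pics/ and viewed, about 8 in all and at most 12, crops included, and the job is handed in when it is done.

```bash
mkdir -p pics; cat > h.py <<'E'
import numpy as np, cv2
from bench import robot
from scipy.spatial.transform import Rotation as R
def snap(name,f):
    d=robot.get_image(name); cv2.imwrite(f'pics/{f}.png',d['img'])
    np.save(f'pics/{f}.npy',{k:v for k,v in d.items()},allow_pickle=True); return d
def load(f): return np.load(f'pics/{f}.npy',allow_pickle=True).item()
def rot(o):
    o=np.array(o,float)
    return o if o.shape==(3,3) else R.from_euler('xyz',o).as_matrix()
def px2w(d,u,v,z):
    f=d['img'].shape[0]/2/np.tan(np.radians(d['fovy'])/2)
    r=rot(d['orientation'])@np.array([(u-d['cx'])/f,(v-d['cy'])/f,1]); e=np.array(d['eye'])
    return e+r*(z-e[2])/r[2]
def w2px(d,p):
    f=d['img'].shape[0]/2/np.tan(np.radians(d['fovy'])/2)
    c=rot(d['orientation']).T@(np.array(p)-np.array(d['eye'])); return np.array([c[0]/c[2]*f+d['cx'],c[1]/c[2]*f+d['cy']])
E
python3 - <<'E'
from h import *
for n in ('top','scene'):
    d=snap(n,n+'0'); print(n,d['fovy'],d['cx'],d['cy'],d['eye'],d['orientation'])
a=load('top0')['img'];b=load('scene0')['img']
cv2.imwrite('pics/a.png',cv2.resize(a,(800,600),interpolation=cv2.INTER_CUBIC))
cv2.imwrite('pics/b.png',cv2.resize(b,(800,600),interpolation=cv2.INTER_CUBIC))
print(robot.current_t(),robot.current_eef_rot())
E
```

```text
top 50.21136528954 254.78967347746126 186.29812466234432 [ 502.5658789    36.12803429 1166.17146584] [-3.10281288  0.03207723 -1.56099128]
scene 56.07063704227721 249.0293822749725 194.3395004805081 [876.81214029 561.1602626  633.17716357] [-2.3462687   0.01541108  2.55328674]
0.1 [-3.13999672e+00 -3.03015680e-04  2.71079243e+00]
```

View pics/a.png

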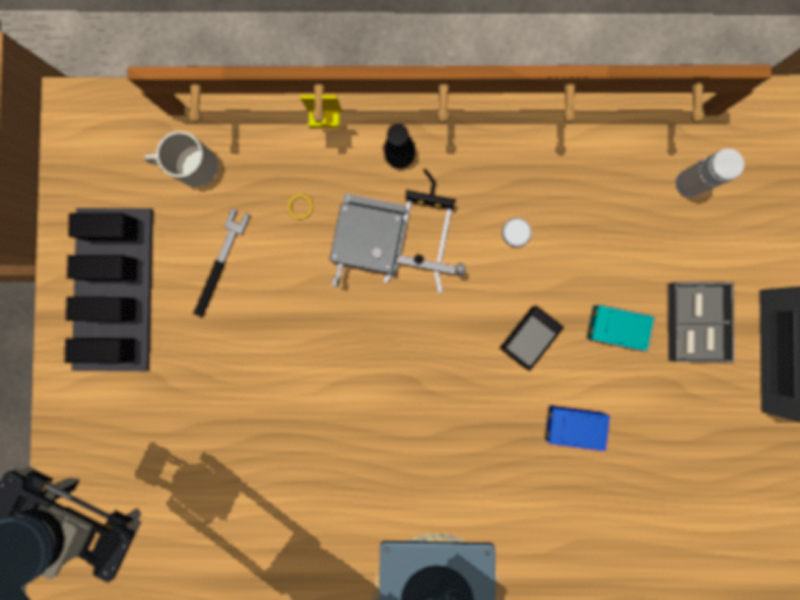

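View pics/b.png

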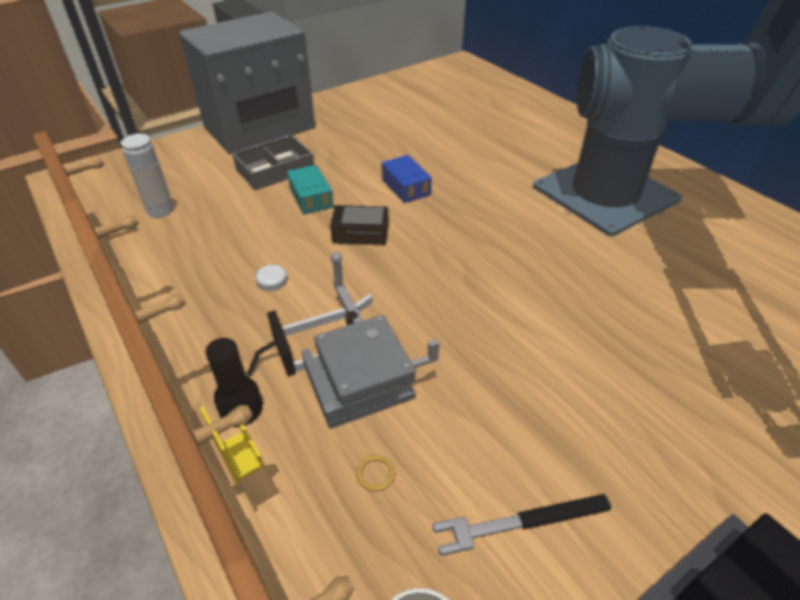

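```bash
python3 - <<'E'
from h import *
a=load('top0')['img'];b=load('scene0')['img']
c1=cv2.resize(a[105:240,205:370],None,fx=4.8,fy=4.4,interpolation=cv2.INTER_CUBIC)
c1=cv2.resize(a[108:243,200:375],None,fx=4.4,fy=4.4,interpolation=cv2.INTER_CUBIC)
c2=cv2.resize(b[95:225,160:290],None,fx=4.5,fy=4.5,interpolation=cv2.INTER_CUBIC)
cv2.imwrite('pics/c1.png',c1);cv2.imwrite('pics/c2.png',c2)
E
```

```text
(no output)
```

View pics/c1.png

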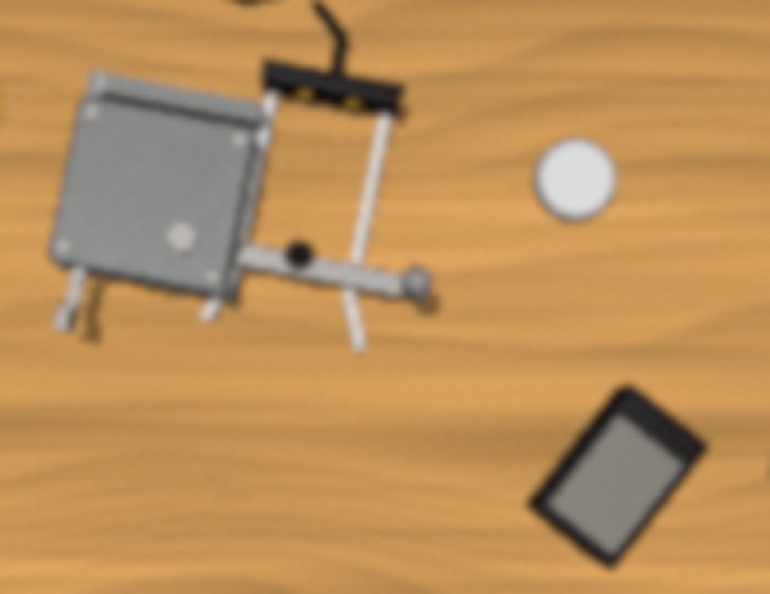

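View pics/c2.png

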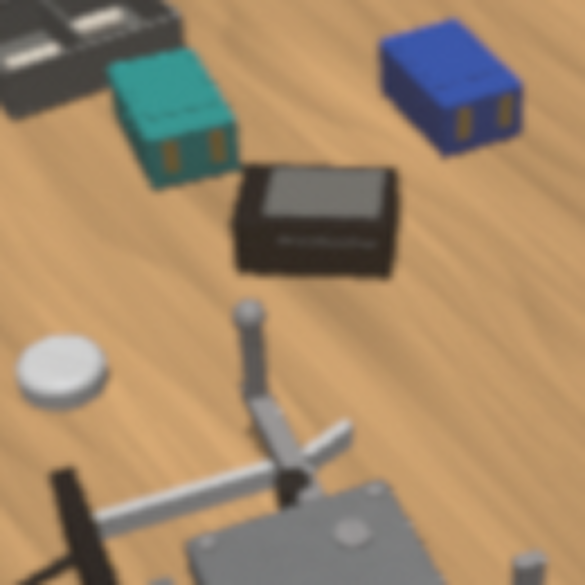

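```bash
cat > fit.py <<'E'
from h import *
from scipy.optimize import least_squares
def fit(obs,x0):
    def res(p):
        c,s=np.cos(p[2]),np.sin(p[2]); r=[]
        for d,l,uv in obs:
            w=[p[0]+c*l[0]-s*l[1],p[1]+s*l[0]+c*l[1],l[2]]; r+=list(w2px(d,w)-uv)
        return np.array(r)
    o=least_squares(res,x0,loss='soft_l1'); return o.x,res(o.x).reshape(-1,2)
def d2w(p,x,y,z=0):
    c,s=np.cos(p[2]),np.sin(p[2]); return np.array([p[0]+c*x-s*y,p[1]+s*x+c*y,z])
E
python3 - <<'E'
from fit import *
T=load('top0');S=load('scene0')
tc=lambda u,v:np.array([u/4.4+200-.4,v/4.4+108-.4])
sc=lambda u,v:np.array([u/4.5+160-.4,v/4.5+95-.4])
sb=lambda u,v:np.array([u/1.5625-.2,v/1.5625-.2])
obs=[(T,(0,0,66),tc(180,237)),(T,(0,-145,89),tc(417,281)),(T,(-63,60,82),tc(65,320)),
(T,(-30,80,64),tc(55,252)),(T,(-30,-32,64),tc(232,292)),(T,(75,80,64),tc(90,97)),(T,(108,-26,50),tc(267,88)),(T,(108,-116,50),tc(397,110)),
(S,(0,0,66),sc(352,531)),(S,(0,-145,89),sc(249,313)),(S,(-63,60,82),sb(433,345))]
p,r=fit(obs,[560,100,-.1]); print('dock',p);print(r.round(1))
print('bay mouth',d2w(p,-10,-71),'post',d2w(p,0,-145))
b=[(T,(50,-32*s,44),0) for s in (1,-1)]
c=[tc(627,388),tc(705,448),tc(610,567),tc(531,502)]
obs=[(T,l+(44,),uv) for l,uv in zip([(50,32),(50,-32),(-50,-32),(-50,32)],c)]
q,r=fit(obs,[450,-150,-.6]);print('pack(+x=upper-right end)',q);print(r.round(1))
for n,uv in (('cap',tc(576,178)),('ring',sb(300,207)),('ballpost',tc(417,281))): print(n,px2w(T,*uv,18))
E
```

```text
dock [ 6.12582147e+02  1.07375495e+02 -2.02926850e-01]
[[ 1.4 -0.3]
 [ 0.8  0.2]
 [ 0.1 -1.4]
 [-1.4  1. ]
 [-1.2  0.5]
 [-1.  -1.5]
 [-0.4 -2.3]
 [ 2.2 -0.6]
 [ 0.3 -0.3]
 [ 1.  -0.1]
 [ 0.2 -2.6]]
bay mouth [588.47821243  39.84772032   0.        ] post [583.35928467 -34.64923652   0.        ]
pack(+x=upper-right end) [ 467.85763651 -160.14035795   -0.67447592]
[[ 0.4 -1.8]
 [ 1.2 -0.5]
 [-0.5  1. ]
 [-1.   0.8]]
cap [ 655.71057848 -137.58867606   18.        ]
ring [698.44111684 253.50795549  18.        ]
ballpost [589.30062149 -37.10296982  18.        ]
```

```bash
python3 - <<'E'
from h import *
d=robot.get_image('wrist'); print(d['fovy'],d['cx'],d['cy'],d['eye'])
Rt=rot(robot.current_eef_rot());print('cam in tool',Rt.T@(np.array(d['eye'])-robot.current_tcp_pos()));print((Rt.T@rot(d['orientation'])).round(2))
# plan yaw feasibility along keeper arc
yd=-.203; 
for base in (0,np.pi,np.pi/2,-np.pi/2):
    out=[]
    for q in (0,1,2.2):
        s=[612.6+145*(-np.sin(q)*np.cos(yd)+np.cos(q)*np.sin(yd)),107.4+145*(-np.sin(q)*np.sin(yd)-np.cos(q)*np.cos(yd))]
        J=robot.inverse_kinematics([*s,45],[np.pi,0,base+yd-q]); out.append(None if J is None else np.round(J,2))
    print(base,out)
for y in (-.67,-.67+np.pi,-.203,-.203+np.pi):print(robot.inverse_kinematics([468,-160,24],[np.pi,0,y]))
E
```

```text
63.04718828694113 259.1224710183003 186.89454319930343 [164.03875185 529.59906957 383.57304193]
cam in tool [ 7.20418074e+01 -1.10092232e-01 -1.65525639e+02]
[[ 0.   -0.96 -0.26]
 [ 1.    0.    0.  ]
 [-0.   -0.26  0.96]]
0 [array([-0.25,  0.49,  1.66, -0.  ,  0.99,  1.52]), array([-0.12,  0.33,  1.92, -0.  ,  0.89,  2.66]), array([ 0.19,  0.45,  1.73,  0.  ,  0.97, -2.11])]
3.141592653589793 [array([-0.25,  0.49,  1.66,  0.  ,  0.99, -1.62]), array([-0.12,  0.33,  1.92,  0.  ,  0.89, -0.49]), array([ 0.19,  0.45,  1.73, -0.  ,  0.97,  1.03])]
1.5707963267948966 [array([-0.25,  0.49,  1.66, -0.  ,  0.99, -0.05]), array([-0.12,  0.33,  1.92, -0.  ,  0.89,  1.09]), array([ 0.19,  0.45,  1.73, -0.  ,  0.97,  2.6 ])]
-1.5707963267948966 [array([-0.25,  0.49,  1.66, -0.  ,  0.99,  3.09]), array([-0.12,  0.33,  1.92,  0.  ,  0.89, -2.06]), array([ 0.19,  0.45,  1.73,  0.  ,  0.97, -0.54])]
[-5.55362220e-01  3.86187372e-01  1.90387769e+00 -4.44089210e-16
  8.51527596e-01  1.68543411e+00]
[-0.55536222  0.38618737  1.90387769  0.          0.8515276  -1.45615855]
[-5.55362220e-01  3.86187372e-01  1.90387769e+00 -4.44089210e-16
  8.51527596e-01  1.21843411e+00]
[-0.55536222  0.38618737  1.90387769  0.          0.8515276  -1.92315855]
```

```bash
python3 - <<'E'
from h import *
robot.move_ptp([500,-150,230],[np.pi,0,0]); snap('wrist','w1')
robot.move_ptp([540,50,250],[np.pi,0,0]); snap('wrist','w2'); print(robot.current_t(),robot.current_qpos())
for f in('w1','w2'): cv2.imwrite(f'pics/{f}b.png',cv2.resize(load(f)['img'],(800,600),interpolation=cv2.INTER_CUBIC))
E
```

```text
3.5833 [-1.15066405e-01  2.25717520e-01  1.50184522e+00 -7.82298304e-04
  1.41442020e+00  1.45651956e+00]
```

View pics/w1b.png

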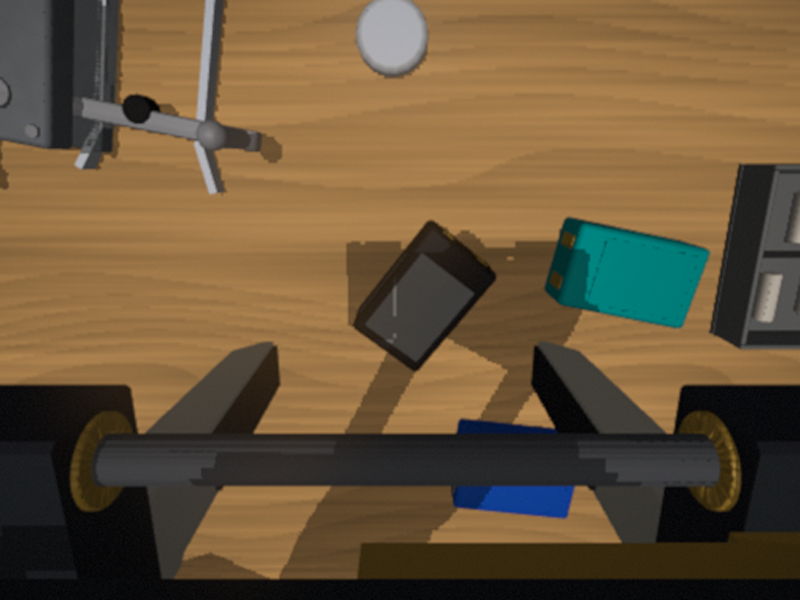

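View pics/w2b.png

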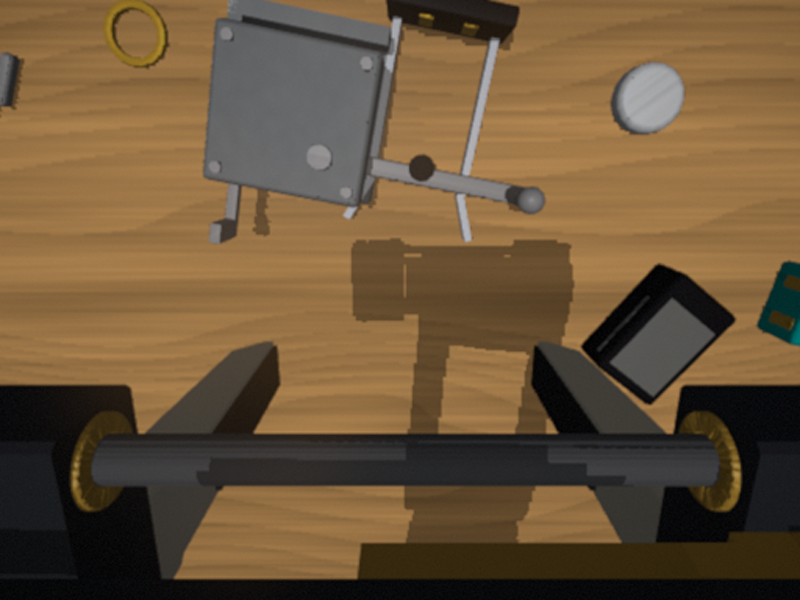

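```bash
python3 - <<'E'
from fit import *
W=load('w2');V=load('w1')
sb=lambda u,v:np.array([u/1.5625-.2,v/1.5625-.2])
obs=[(W,(0,0,66),sb(319,157)),(W,(0,-145,89),sb(531,200)),(W,(-30,80,64),sb(204,177)),(W,(-30,-32,64),sb(358,207)),(W,(75,80,64),sb(218,19)),(W,(75,-32,64),sb(389,53)),(W,(108,-116,50),sb(516,12))]
p,r=fit(obs,[612,107,-.2]);print(p,r.round(1).tolist())
T=load('top0');tc=lambda u,v:np.array([u/4.4+200-.4,v/4.4+108-.4])
c=[tc(627,388),tc(705,448),tc(610,567),tc(531,502)]
obs=[(T,l+(44,),uv) for l,uv in zip([(50,32),(50,-32),(-50,-32),(-50,32)],c)]
obs+=[(V,(-50,-32,44),sb(415,370)),(V,(-50,32,44),sb(354,325)),(W,(-50,32,44),sb(583,346)),(W,(-50,-32,44),sb(652,403)),(W,(50,-32,44),sb(735,319))]
q,r=fit(obs,[468,-160,-.67]);print(q,r.round(1).tolist())
np.save('pose.npy',[p,q])
for f,d in(('o2',W),('o1',V)):
    im=cv2.resize(d['img'],None,fx=3,fy=3,interpolation=cv2.INTER_CUBIC)
    def poly(P,pts,z,col): cv2.polylines(im,[np.int32([(w2px(d,d2w(P,x,y,z))+.5)*3 for x,y in pts])],True,col,1,cv2.LINE_AA)
    poly(q,[(50,32),(50,-32),(-50,-32),(-50,32)],44,(0,255,0));poly(q,[(50,32),(50,-32),(-50,-32),(-50,32)],0,(0,255,255))
    poly(p,[(-30,80),(-30,-32),(75,-32),(75,80)],64,(0,0,255))
    poly(p,[(-10,-105),(108,-105)],16,(255,0,255));poly(p,[(-10,-37),(108,-37)],16,(255,0,255));poly(p,[(-70,56),(-70,64),(-56,64),(-56,56)],82,(255,0,0))
    poly(p,[(108,-26),(108,-116)],50,(255,255,0));poly(p,[(0,-145+6),(0,-145-6)],89,(0,255,0))
    cv2.imwrite(f'pics/{f}.png',im[:800] if 0 else (im[0:600,370:1170] if f=='o2' else im[250:780,550:1250]))
E
```

```text
[ 6.14910788e+02  1.07821448e+02 -1.87607564e-01] [[0.8, -0.0], [1.2, -0.1], [-1.6, 0.9], [0.8, 1.1], [-2.2, -3.0], [-2.3, -1.9], [1.0, 9.9]]
[ 472.6071848  -161.26709924   -0.65513202] [[0.4, -3.6], [1.4, -2.7], [0.4, -0.7], [-0.4, -0.5], [-0.7, 1.5], [-4.2, -0.1], [6.9, 10.9], [-1.6, 2.0], [2.6, -1.6]]
```

View pics/o2.png

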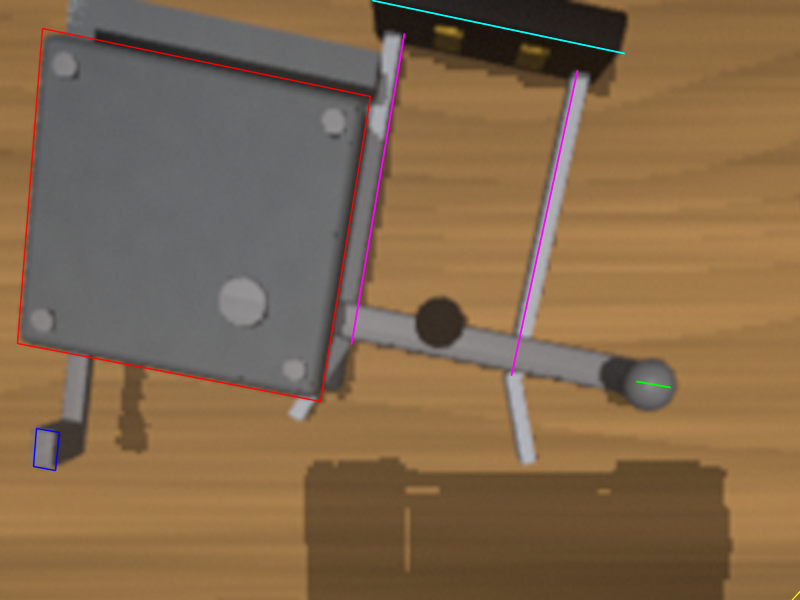

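View pics/o1.png

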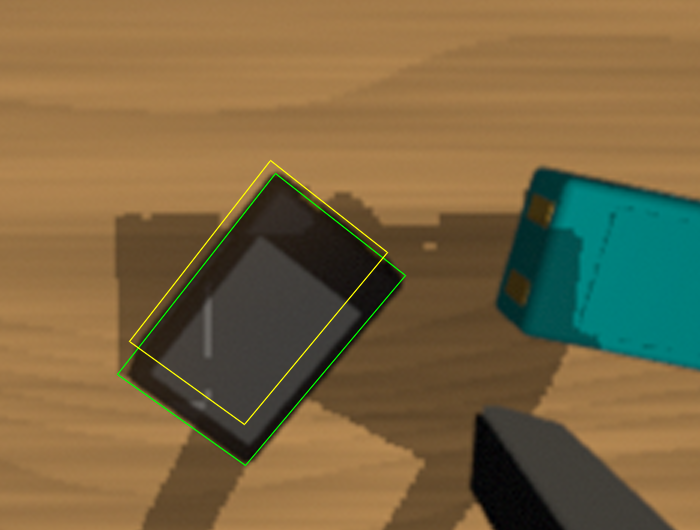

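```bash
python3 - <<'E'
import h
from fit import *
W=load('w2');V=load('w1');T=load('top0');S=load('scene0')
sb=lambda u,v:np.array([u/1.5625-.2,v/1.5625-.2])
tc=lambda u,v:np.array([u/4.4+200-.4,v/4.4+108-.4]);sc=lambda u,v:np.array([u/4.5+160-.4,v/4.5+95-.4])
D=[(W,(0,0,66),sb(319,157)),(W,(0,-145,89),sb(531,200)),(W,(-30,80,64),sb(204,177)),(W,(-30,-32,64),sb(358,207)),(W,(75,80,64),sb(218,19)),(W,(75,-32,64),sb(389,53)),(W,(-63,60,82),sb(215,233)),
(T,(0,0,66),tc(180,237)),(T,(0,-145,89),tc(417,281)),(T,(-63,60,82),tc(65,318)),(T,(-30,80,64),tc(54,253)),(T,(-30,-32,64),tc(232,294)),
(S,(0,0,66),sc(352,531)),(S,(0,-145,89),sc(249,313)),
(V,(0,-145,89),sb(211,134))]
P=[(T,l+(44,),uv) for l,uv in zip([(50,32),(50,-32),(-50,-32),(-50,32)],[tc(627,386),tc(706,448),tc(610,568),tc(529,502)])]
P+=[(V,(-50,-32,44),sb(415,370)),(V,(-50,32,44),sb(354,325)),(V,(50,-32,44),sb(495,275)),(W,(-50,32,0),sb(583,346)),(W,(-50,-32,44),sb(652,403)),(W,(50,-32,44),sb(735,319))]
cams={id(W):6,id(V):6,id(T):7,id(S):8}
def proj(d,w,k):
    f=192/np.tan(np.radians(d['fovy'])/2);u=w2px(d,w);c=np.array([d['cx'],d['cy']]);n=(u-c)/f
    return c+(u-c)*(1+k*(n@n))
def res(x):
    return np.concatenate([(proj(d,d2w(x[o:o+3],*l),x[cams[id(d)]])-uv)/(1 if d is not T else .8) for o,L in((0,D),(3,P)) for d,l,uv in L])
o=least_squares(res,[613,107,-.19,470,-160,-.66,0,0,0],loss='soft_l1',x_scale=[10,10,.1,10,10,.1,.1,.1,.1])
print(o.x.round(3));print(res(o.x).reshape(-1,2).round(1).tolist())
np.save('pose.npy',[o.x[:3],o.x[3:6]])
E
```

```text
[ 6.15219e+02  1.08450e+02 -1.93000e-01  4.71064e+02 -1.63650e+02
 -6.55000e-01 -3.80000e-02 -2.55000e-01  1.96000e-01]
[[0.5, 0.1], [0.1, 0.6], [-1.2, 0.8], [0.1, 1.0], [-0.2, -0.4], [-2.4, -0.5], [0.8, 0.0], [1.2, -1.6], [0.5, -1.6], [-0.0, -2.0], [-1.6, 0.2], [-1.8, -1.2], [-0.4, 0.5], [-0.4, 0.6], [2.2, 1.9], [0.2, -3.3], [0.2, -3.1], [0.0, -1.3], [0.5, -0.3], [1.2, 2.6], [-2.1, 1.1], [3.4, 0.3], [-3.6, -0.7], [-1.9, 2.2], [0.3, -0.7]]
```

```bash
cat > k.py <<'E'
from fit import *
p,pk=np.load('pose.npy')
def arc(q,z=48,r=145): return d2w(p,-r*np.sin(q),-r*np.cos(q),z),[np.pi,0,p[2]-q+np.pi/2]
def ft(q):  # force on tool along opening tangent / along radius (dock)
    F=np.array(robot.current_contact_force()); c,s=np.cos(p[2]),np.sin(p[2]); f=np.array([c*F[0]+s*F[1],-s*F[0]+c*F[1]])
    return round(float(f@[-np.cos(q),np.sin(q)]),1),round(float(f@[-np.sin(q),-np.cos(q)]),1),round(float(F[2]),1)
E
python3 - <<'E'
from k import *
robot.move_gripper(.55)
robot.move_ptp(*arc(0,150)); print(robot.current_qpos())
print('hit',robot.move_linear(arc(0)[0],speed=120,f_stop=8),robot.current_tcp_pos())
robot.move_gripper(.3);print(robot.current_gripper_width(),ft(0))
for q in (.1,.2,.35,.5,.65,.8,.95,1.1,1.25,1.4,1.5):
    a,o=arc(q); h=robot.move_linear(a,o,speed=120,f_stop=20); print(q,h,ft(q),round(robot.current_t(),1))
    if h: break
snap('top','t1')
E
```

```text
[-2.46769769e-01  3.78810770e-01  1.53808185e+00  8.34511193e-05
  1.22437131e+00 -5.31834057e-02]
hit False [588.11310481 -34.00356914  48.78989904]
0.29932437333736633 (0.3, -0.3, 0.1)
0.1 False (-3.9, 0.4, -1.9) 7.7
0.2 False (-3.6, 1.9, -1.3) 7.9
0.35 False (-4.4, 1.8, -2.2) 8.2
0.5 False (-4.1, 2.6, -1.0) 8.6
0.65 False (-3.9, 2.0, 0.5) 8.9
0.8 False (-4.4, 1.4, 0.7) 9.2
0.95 False (-4.2, 0.6, 1.1) 9.6
1.1 False (-5.6, -0.1, 1.7) 9.9
1.25 False (-6.3, 0.3, 1.9) 10.2
1.4 False (-6.0, 0.4, 3.0) 10.6
1.5 False (-6.0, 1.2, 3.6) 10.8
```

```bash
python3 - <<'E'
from k import *
q=1.5; log=[]
while q<2.36:
    q+=.02; a,o=arc(q); h=robot.move_linear(a,o,speed=30,f_stop=8); robot.sleep(.05)
    t=np.mean([ft(q)[0] for _ in range(3)]); log.append((round(q,2),round(t,1)))
    if h or t<-10.5: break
print(log,h,ft(q),robot.current_t())
E
```

```text
[(1.52, np.float64(-5.6)), (1.54, np.float64(-5.4)), (1.56, np.float64(-6.7)), (1.58, np.float64(-6.7)), (1.6, np.float64(-6.5)), (1.62, np.float64(-6.7)), (1.64, np.float64(-6.9)), (1.66, np.float64(-6.0)), (1.68, np.float64(-6.7)), (1.7, np.float64(-7.8)), (1.72, np.float64(-7.0)), (1.74, np.float64(-6.1)), (1.76, np.float64(-7.3)), (1.78, np.float64(-5.8)), (1.8, np.float64(-6.7)), (1.82, np.float64(-6.9)), (1.84, np.float64(-6.0)), (1.86, np.float64(-6.4)), (1.88, np.float64(-6.6)), (1.9, np.float64(-7.3)), (1.92, np.float64(-6.1)), (1.94, np.float64(-6.4)), (1.96, np.float64(-7.3)), (1.98, np.float64(-6.9)), (2.0, np.float64(-7.5)), (2.02, np.float64(-6.6)), (2.04, np.float64(-6.8)), (2.06, np.float64(-7.7)), (2.08, np.float64(-9.4)), (2.1, np.float64(-11.3))] False (-11.3, -2.4, 6.4) 19.9
```

```bash
python3 - <<'E'
from k import *
q=2.1; log=[]
while q>1.9:
    q-=.02; a,o=arc(q); robot.move_linear(a,o,speed=30); robot.sleep(.05)
    t=np.mean([ft(q)[0] for _ in range(3)]); log.append((round(q,2),round(float(t),1)))
    if abs(t)<1.5: break
print(log,ft(q),robot.current_t())
E
```

```text
[(2.08, -10.0), (2.06, -7.9), (2.04, -7.3), (2.02, -7.9), (2.0, -5.7), (1.98, -3.1), (1.96, -0.5)] (-0.5, -1.0, -0.4) 22.0
```

```bash
python3 - <<'E'
from k import *
robot.move_gripper(.5); robot.move_linear(arc(1.96,150)[0],speed=150)
snap('top','t2')
g=d2w(pk,-26,0); o=[np.pi,0,pk[2]]
robot.move_gripper(1.0)
robot.move_ptp([g[0],g[1],120],o); print('hit',robot.move_linear([g[0],g[1],24],speed=120,f_stop=8))
robot.move_gripper(.4); print('w',robot.current_gripper_width()*93)
robot.move_linear([g[0],g[1],38],speed=80)
s=d2w(p,-130,-71,38); robot.move_linear(s,[np.pi,0,p[2]],speed=150)
robot.move_linear([s[0],s[1],25],speed=60,f_stop=6)
print(robot.current_tcp_pos(),robot.current_contact_force(),robot.current_gripper_width()*93,robot.current_t())
d=snap('top','t3');s=snap('scene','s3')
c=cv2.resize(d['img'][108:243,200:335],(600,600),interpolation=cv2.INTER_CUBIC)
cv2.imwrite('pics/v3.png',c)
e=load('t2')['img']
E
```

```text
hit False
w 63.461134459551026
[474.29308866  63.11371422  24.05105815] [-0.54955162 -0.20018643  4.96851036] 63.705989279633314 29.3333
```

View pics/v3.png

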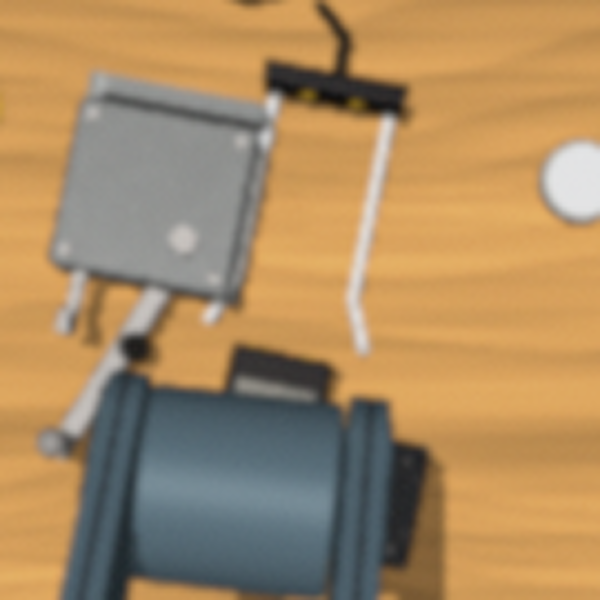

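```bash
python3 - <<'E'
from k import *
for x in (-100,-75,-48):
    h=robot.move_linear(d2w(p,x,-71,25),speed=80,f_stop=20); print(x,h,robot.current_contact_force().round(1) if hasattr(robot.current_contact_force(),'round') else robot.current_contact_force())
    if h: break
print(robot.current_tcp_pos(),robot.current_t())
d=snap('top','t4')
cv2.imwrite('pics/v4.png',cv2.resize(d['img'][108:243,200:335],(600,600),interpolation=cv2.INTER_CUBIC))
E
```

```text
-100 True [0.4 0.2 4.2]
[475.4392198   62.83433627  23.99082615] 29.65
```

View pics/v4.png

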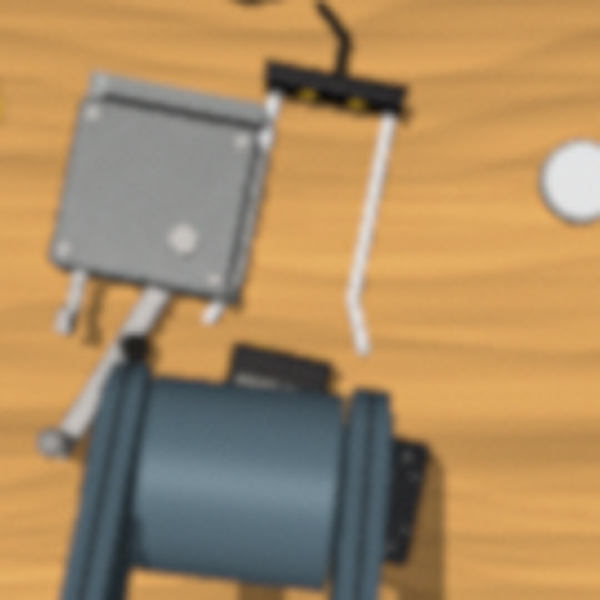

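```bash
python3 - <<'E'
from k import *
c=np.array(robot.current_tcp_pos())
robot.move_linear(c+[0,0,.8],speed=20)
for x in (-115,-100,-85,-75,-65,-56,-48):
    h=robot.move_linear(d2w(p,x,-71,24.8),speed=50,f_stop=25); print(x,h,np.round(robot.current_contact_force(),1),np.round(robot.current_tcp_pos()-d2w(p,x,-71,24.8),1))
    if h: break
print(robot.current_t())
snap('top','t5')
E
```

```text
-115 False [ 0.5  0.4 -4.2] [ 0.1 -0.  -0.4]
-100 False [-0.2 -0.2 -4.7] [ 0.3 -0.1 -0.2]
-85 False [-0.3 -0.4 -5.2] [ 0.2 -0.1 -0.1]
-75 False [ 0.1  0.4 -4.9] [ 0.5 -0.2 -0. ]
-65 False [-0.7 -0.7 -4.9] [ 0.5 -0.2 -0. ]
-56 False [ 0.9  0.3 -5.7] [ 0.5 -0.1 -0. ]
-48 False [-0.5 -0.  -6.1] [ 0.6 -0.2  0. ]
32.6083
```

```bash
python3 - <<'E'
from k import *
robot.move_gripper(.85)
robot.move_linear(d2w(p,-48,-71,70),speed=150)
robot.move_linear(d2w(p,-110,-71,70),speed=150)
robot.move_gripper(0)
robot.move_linear(d2w(p,-110,-71,18),speed=120,f_stop=10)
robot.sleep(.1);l=[]
for x in list(range(-100,-14,10))+[-12,-9,-6,-4,-2,0,2,4,6,8]:
    h=robot.move_linear(d2w(p,x,-71,18),speed=50,f_stop=22)
    F=np.array(robot.current_contact_force()); l.append((x,h,F.round(1).tolist()))
    if h or F[0]<-20: break
print(l);c=robot.current_tcp_pos();print(c-d2w(p,0,-71,18),robot.current_t())
snap('top','t6')
E
```

```text
[(-100, False, [0.6, -0.0, -0.3]), (-90, False, [0.0, 0.2, 0.0]), (-80, False, [-0.8, -0.1, 0.4]), (-70, False, [-0.8, -0.3, 0.1]), (-60, False, [0.4, -0.4, 0.4]), (-50, False, [0.4, 0.3, -0.7]), (-40, False, [0.4, -0.7, 0.2]), (-30, False, [0.4, 0.2, 0.4]), (-20, False, [-0.6, -0.4, -0.5]), (-12, False, [-0.3, -0.2, -0.3]), (-9, False, [-1.6, -1.2, 1.4]), (-6, False, [-0.7, 0.2, 0.0]), (-4, False, [-2.5, 0.8, -1.1]), (-2, False, [-5.0, 0.7, 2.5]), (0, False, [-9.9, 1.5, 6.6]), (2, False, [-16.2, 1.4, 10.9]), (4, False, [-21.0, 1.3, 15.2])]
[-2.73020116  0.47532355 -0.28617881] 41.35
```

```bash
python3 - <<'E'
from k import *
d=snap('scene','s6'); a=load('t5')['img'][108:243,200:335];b=load('t6')['img'][108:243,200:335]
r=lambda i,s:cv2.resize(i,s,interpolation=cv2.INTER_CUBIC)
o=np.hstack([np.vstack([r(a,(290,290)),r(b,(290,290))]),r(d['img'][140:280,150:270],(500,580))])
cv2.imwrite('pics/v6.png',o);print(robot.current_contact_force(),robot.current_tcp_pos())
E
```

```text
[-21.12985532   2.69143896  15.13775282] [598.90554307  39.25262566  17.7849338 ]
```

View pics/v6.png

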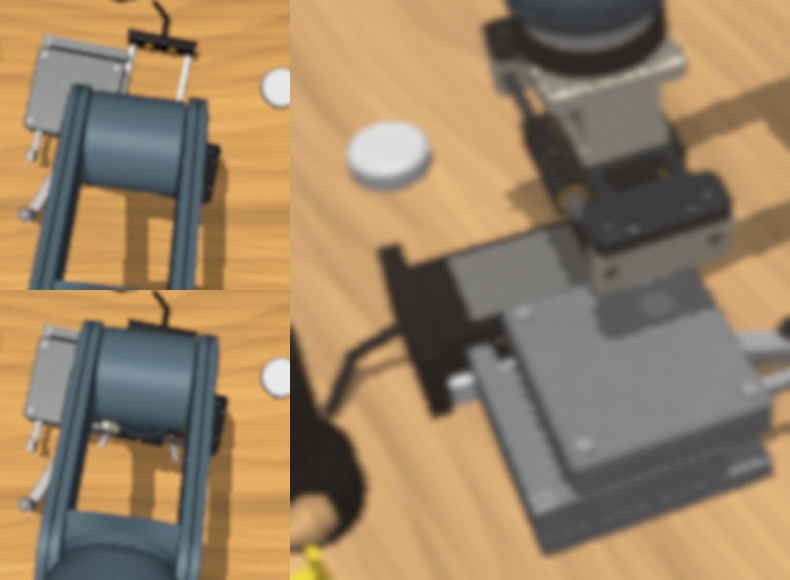

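```bash
python3 - <<'E'
from k import *
for x in (6,8):
    robot.move_linear(d2w(p,x,-71,18),speed=30); robot.sleep(.15)
    print(x,np.round(robot.current_contact_force(),1),np.round(robot.current_tcp_pos()-d2w(p,0,-71,18),1))
robot.move_linear(d2w(p,-30,-71,18),speed=100)
robot.move_linear(d2w(p,-60,-71,160),speed=200)
d=snap('wrist','w7');print(robot.current_t())
im=d['img'];cv2.imwrite('pics/v7.png',cv2.resize(im,(800,600),interpolation=cv2.INTER_CUBIC))
E
```

```text
6 [-27.1   3.2  20.7] [-2.7  0.5 -0.4]
8 [-31.    4.2  22.4] [-2.8  0.6 -0.5]
43.7083
```

View pics/v7.png

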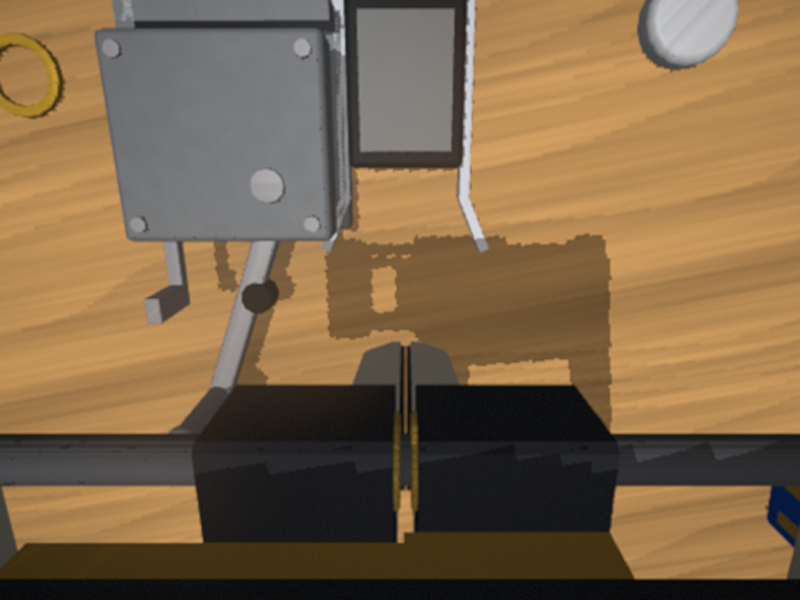

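```bash
python3 - <<'E'
from k import *
d=load('w7');sb=lambda u,v:np.array([u/1.5625-.2,v/1.5625-.2])
def loc(u,v,z):
    w=px2w(d,*sb(u,v),z)-[p[0],p[1],0];c,s=np.cos(p[2]),np.sin(p[2]);return np.round([c*w[0]+s*w[1],-s*w[0]+c*w[1]],1)
for n,a in dict(pivot=(267,185,66),rearL=(352,155,44),rearR=(462,155,44),covFR=(333,239,64),covFL=(128,240,64),tab_top=(152,309,82),tab_r=(186,295,82)).items(): print(n,loc(*a))
E
```

```text
pivot [-0.2  0.1]
rearL [ 14.7 -41.9]
rearR [  14.6 -102.5]
covFR [-28.7 -32.5]
covFL [-29.2  77.5]
tab_top [-62.3  60.3]
tab_r [-54.7  41.7]
```

```bash
python3 - <<'E'
from k import *
o=[np.pi,0,p[2]]
robot.move_linear(d2w(p,-62,125,160),o,speed=250)
robot.move_linear(d2w(p,-62,125,54),speed=150,f_stop=10)
robot.sleep(.1);l=[];y0=None
fy=lambda:float(np.array(robot.current_contact_force())[:2]@[-np.sin(p[2]),np.cos(p[2])])
b=np.mean([fy() for _ in range(3)]); y=100
robot.move_linear(d2w(p,-62,y,54),speed=80,f_stop=8)
while y>46:
    y-=2; h=robot.move_linear(d2w(p,-62,y,54),speed=40,f_stop=12); f=np.mean([fy() for _ in range(3)])-b; l.append((y,round(f,1)))
    if y0 is None and f>1.3: y0=y
    if h or (y0 and y<=y0-16): break
print(l,h,robot.current_t())
snap('top','t8')
for n in ('t5','t8'):
    d=load(n)
    for q in (0.1,1.93):
        u=w2px(d,d2w(p,-145*np.sin(q),-145*np.cos(q),89)).round().astype(int); print(n,q,u,d['img'][u[1]-2:u[1]+3,u[0]-2:u[0]+3].mean((0,1)).round())
E
```

```text
[(98, np.float64(0.3)), (96, np.float64(-0.7)), (94, np.float64(-0.6)), (92, np.float64(1.1)), (90, np.float64(-0.3)), (88, np.float64(0.2)), (86, np.float64(-1.1)), (84, np.float64(1.1)), (82, np.float64(0.4)), (80, np.float64(1.9)), (78, np.float64(0.7)), (76, np.float64(5.1)), (74, np.float64(3.0)), (72, np.float64(4.5)), (70, np.float64(0.5)), (68, np.float64(1.7)), (66, np.float64(0.9)), (64, np.float64(1.4))] False 50.5583
t5 0.1 [294 175] [96. 90. 77.]
t5 1.93 [212 206] [127. 135. 143.]
t8 0.1 [294 175] [122. 153. 180.]
t8 1.93 [212 206] [106.  97.  81.]
```

```bash
python3 - <<'E'
from k import *
robot.move_linear(d2w(p,-62,120,54),speed=120);robot.move_linear(d2w(p,-62,125,160),speed=250)
robot.move_ptp([230,400,250],[np.pi,0,1.5])
t9=snap('top','t9');snap('wrist','w9');snap('scene','s9');print(robot.current_t())
def prof(d):
    r=[]
    for q in (0,.05,.1,.15,.2,.3,.6,1.0,1.5,1.85,1.9,1.95,2.0):
        P=[w2px(d,d2w(p,-x*np.sin(q),-x*np.cos(q),36)) for x in np.linspace(85,125,15)]
        v=np.array([d['img'][int(round(u[1])),int(round(u[0]))].astype(float) for u in P]); r.append((q,round(float((v[:,2]-v[:,0]).mean()))))
    return r
for n in('top0','t2','t9','scene0','s9'): print(n,prof(load(n)))
E
```

```text
53.4083
top0 [(0, 13), (0.05, 7), (0.1, 27), (0.15, 73), (0.2, 90), (0.3, 92), (0.6, 115), (1.0, 117), (1.5, 114), (1.85, 115), (1.9, 116), (1.95, 116), (2.0, 117)]
t2 [(0, 103), (0.05, 99), (0.1, 101), (0.15, 100), (0.2, 98), (0.3, 99), (0.6, 125), (1.0, 125), (1.5, 116), (1.85, 29), (1.9, 6), (1.95, 13), (2.0, 68)]
t9 [(0, 80), (0.05, 75), (0.1, 17), (0.15, 7), (0.2, 15), (0.3, 90), (0.6, 115), (1.0, 117), (1.5, 115), (1.85, 116), (1.9, 117), (1.95, 117), (2.0, 117)]
scene0 [(0, 4), (0.05, 20), (0.1, 65), (0.15, 60), (0.2, 53), (0.3, 39), (0.6, 92), (1.0, 88), (1.5, 86), (1.85, 66), (1.9, 64), (1.95, 67), (2.0, 68)]
s9 [(0, 62), (0.05, 11), (0.1, 3), (0.15, 8), (0.2, 46), (0.3, 39), (0.6, 93), (1.0, 88), (1.5, 87), (1.85, 66), (1.9, 65), (1.95, 67), (2.0, 68)]
```

```bash
python3 - <<'E'
from h import *
a=load('top0')['img'].astype(int);b=load('t9')['img'].astype(int);df=np.abs(a-b).max(2)
for n,(u,v,r) in dict(ring=(192,132,12),cap=(330,149,14),spanner=(142,168,36)).items(): w=df[v-r:v+r,u-r:u+r];print(n,w.mean().round(1),np.percentile(w,99))
print(robot.current_contact_force(),robot.current_t());robot.hand_in()
E
```

```text
ring 1.3 3.0
cap 1.2 3.0
spanner 1.3 3.0
[ 0.96152639 -0.65082835  0.47303048] 53.4083
the job is handed in; nothing more can be done
```

The battery is in the bay with its brass strips against the contacts. The keeper has snapped shut behind it, and the job was handed in at 53.4 s of the 72 s allowed.

- **Keeper:** I swung it open by its post until the force showed light buffer contact. It peaked at about 11.3 N; with a cocked spring force of about 7.5 N I estimate roughly 1 mm of compression against the 3 mm limit. When I backed off, the force fell to about zero, so the sear held it, and later pictures showed it open by itself at about 1.9 rad.
- **Battery:** I slid it into the mouth in the gripper, then pushed it from behind with the fingers shut. It came to a hard stop and did not move further at 31 N. The wrist picture put its rear edge at about x = 8 mm in the dock frame, which is the home position.
- **Trigger:** I pushed it from the left, and the force dropped at about 10 mm of travel. Afterwards the keeper read 0.1 rad wider than its shut position in both the top and scene cameras, matching the expected rest angle with a battery fully home.
- **Other objects:** The ring, cap and spanner showed no change in the top picture. The robot was clear, with about zero force on the tool.

**Things that did not quite agree:**
- The first slide into the bay stopped itself after 1 mm on a passing force spike; I retried it gently and it went in.
- The finger face at the hard stop worked out about 3 mm short of the nominal home position. That is within my error on the dock's pose, and the picture and keeper angle both point to home.
- The push showed almost no sliding friction, less than the 2 to 8 N stated.
- The last keeper and object checks were made from pixel values only, because I had used all 12 picture views.

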